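# Gauge a rounded corner with a notch radius gauge

### The arm

A 6-joint arm with a two-finger parallel gripper is mounted at the origin on a cart in front of the work surface, level with it; the furniture and walls round the work are solid. World frame = base frame: x ahead of the robot, y to its left, z up, the work surface at z = 0. Lengths are in m, angles in rad, forces in N, time in s.
With the tool pointing down it reaches from about 0.35 to 0.85 m from the base axis. Payload 8.1 kg.
Tool frame: the origin (TCP) lies between the finger pads; the fingertips stand 14 mm ahead of it and the grasp point (between the pads) lies 5 mm behind it; z points along the fingers, y is the line along which they close (so a half turn about z gives the same grasp; the last joint's range is limited). The gripper opens to 93 mm and grips with 3 to 60 N. Pads are 15 mm wide; open, the fingers measure 128 mm over their backs; the gripper's body (75 mm by 188 mm) begins 65 mm behind the grasp point.
Start: joints at [1.145, 0.13, 1.488, -0, 1.523, -0.085], TCP at [0.201, 0.566, 0.233] pointing down, gripper open.
Joint ranges: [-2.96, 2.96], [-0.89, 2.26], [0.02, 2.5], [-1.34, 4.48], [0, 2.73], [-2.66, 2.66]. Speed limits (rad/s): [2.39, 2.39, 2.79, 3.14, 3.14, 3.14].

### API

Orientations are given as a rotation vector (axis times angle).
In Python, from station import * gives the robot as it stands.
- The arm moves only by the tool drive_tool, never from a script. Its argument "motion" is a list of rows, each a list of 5 numbers: the shift along the tool's x, y, z in mm, then the turn about the tool's z in degrees, then the opening, from 0 (shut) to 1 (fully open). In form: [[x, y, z, twist, claw], ...]. A call has 1 to 12 rows; each row is the pose to reach, as a shift and turn from the pose commanded when the call began, along the tool's axes at that moment; what a row does not reach only later rows make up. A row lasts 1/8 s, in which the tool goes at most 62.5 mm and 10.7 degrees, less where a joint would pass 70% of its speed; a pose out of reach is approached as far as the arm can. A call with a gripper value outside its range is refused whole. The fingers move at their own pace and stop on an object; "force" is the grip in N (left out, the last holds). Time passes only in rows, so rows that repeat a pose let the fingers close. It gives the time, the measured TCP pose, the force, the opening and the grip force at its end, in the units of the state.
- observe(): the state, without advancing time (a new reading comes with each control period).
- get_image(name): name is "scene" or "top" or "wrist"; returns (picture, depth): 384x512x3 uint8, red, green, blue; 384x512 float32, m along the optical axis (not along the pixel's ray), 0 where there is no reading.
- calibration(name): a dict with "intrinsics" (3x3 intrinsics, pixels), "R" (3x3) and "t" (3): a world point X has camera coordinates R X + t. Camera axes: x right, y down, z forward; pixel columns grow to the right and rows downward; lengths in m; the calibration is good to about 2 mm. A picture is of the moment at which its call begins: read the wrist's pose just before it. calibration takes no time and is no camera call; for the wrist camera it gives the pose at the moment of the call.
- hand_in(): hands the job in; it is judged then, once.
Trained networks look in the newest picture that a camera, given by its name, has taken for a name from the list of things; names that differ only in an ending like _2 or _b are one class to them, and where a whole thing is asked for, a point or a joint stands for the part that bears it (a point fixed in the world has none). Each returns a list of dicts, best first, with "p" (0 to 1); they miss things now and then, are a little off and sometimes report something else, mostly with a low value. They report only what shows in the picture. A call takes as long as a camera call. They do not tell look-alikes from the thing itself.
- find_in(query, camera): "extent" ([centre column, centre row, width, height] in pixels, round what is visible of it).
The state is a dict: "clock": time; "q": joint angles; "qd": joint speeds; "effort": joint torques, N m; "tool_pos": TCP position; "tool_rot": TCP orientation; "ft_force": force on the tool from outside, world axes, zero at the start; "ft_torque": the same for the moment, N m; "grip_width": finger opening in m; "grip_force": force on a finger pad.
Only numpy, scipy, OpenCV 4.12 (cv2) and the standard library are available. Lean on these libraries where they do the work, as an engineer would, in place of code of your own. Each camera call takes 0.05 s, during which the arm holds its last target. There are 200 camera calls.

### The job

Find by touch which notch of the steel radius gauge (red grip) fits the rounded corner of the aluminium block on the blue mat: press first the small and then the large notch squarely onto the corner, each with about 6 N for a second and never with 15 N, and compare how far they go on (too big a notch stops short and rocks, the right one is the biggest that still sits flush on both faces). Then draw the gauge clear by 2 cm or more, press the right notch (small, medium or large) fully home with about 6 N for a second, and leave the gauge lying flat on the mat with that notch still seated on the corner; disturb nothing else.

Things in the scene. Friction and masses are not known exactly. Their poses are not given: they have to be found in the camera images.
- gauge_grip (a point): centre of the loose gauge's upright red grip, 38 mm above the gauge's underside. The grip is 12 mm thick along x (grasp across this), 100 mm long along y; its top is 62 mm, its foot 14 mm above the underside. Axes: x toward the notched edge, y along the grip, z up
- notch_small (a point): small notch, marked with one dot: a 90 deg corner opening toward the gauge's +x, rounded inside with radius 5 mm, then straight flanks 11 mm long. Point: where the flanks would meet sharply, 7 mm above the underside; over the block's origin when seated flush. It lies 36.7 mm along x, +42 mm along y from the grip's centre
- notch_medium (a point): medium notch, marked with two dots: a 90 deg corner opening toward the gauge's +x, rounded inside with radius 11 mm, then straight flanks 11 mm long. Point: where the flanks would meet sharply, 7 mm above the underside; over the block's origin when seated flush. It lies 32.4 mm along x, -38 mm along y from the grip's centre
- notch_large (a point): large notch, marked with three dots: a 90 deg corner opening toward the gauge's +x, rounded inside with radius 17 mm, then straight flanks 11 mm long. Point: where the flanks would meet sharply, 7 mm above the underside; over the block's origin when seated flush. It lies 28.2 mm along x, +4 mm along y from the grip's centre
- part_p: fixed aluminium block 56 x 56 mm, top at z = 26 mm (mat top: 2.7 mm), one upright edge rounded, radius 5, 11 or 17 mm (not told which). Origin: at z = 0 where the two flat faces beside the rounded edge would meet sharply; x runs into the block along their bisector (faces at +-45 deg to it). Of three such blocks, gauge the one on the blue mat, nearest the robot (x < 0.62); the others are spares
- part_q: fixed aluminium block 56 x 56 mm, top at z = 26 mm (mat top: 2.7 mm), one upright edge rounded, radius 5, 11 or 17 mm (not told which). Origin: at z = 0 where the two flat faces beside the rounded edge would meet sharply; x runs into the block along their bisector (faces at +-45 deg to it). Of three such blocks, gauge the one on the blue mat, nearest the robot (x < 0.62); the others are spares
- part_r: fixed aluminium block 56 x 56 mm, top at z = 26 mm (mat top: 2.7 mm), one upright edge rounded, radius 5, 11 or 17 mm (not told which). Origin: at z = 0 where the two flat faces beside the rounded edge would meet sharply; x runs into the block along their bisector (faces at +-45 deg to it). Of three such blocks, gauge the one on the blue mat, nearest the robot (x < 0.62); the others are spares
- gauge: the loose gauge (about 0.2 kg): steel plate 14 mm thick, reaching 12 mm behind the grip's centre, 48 mm ahead of it (x) and 61 mm to either side (y), three notches in its front edge. Origin on its underside below the grip's centre, axes as gauge_grip. Starts on the bare table left of the mat
- stick: small red USB stick 50 mm long beyond the mat, bystander
- reel: reel of solder 60 mm across, 38 mm high, beyond the mat, bystander
- cell: black square battery standing on the table, 48 mm tall, bystander
Things that resemble listed ones, but are neither listed nor needed, are in the scene too. Leave any turquoise look-alike of the part_p alone.

How it is judged:
On the way, in this order (a step that is already met when the one before it is completed fails the run):
1. the small notch is pressed onto the corner of the block on the mat (within 3 mm of flush) with 4 to 9 N (((world x of part_p below 0.62 m and horizontal distance between notch_small and part_p below 0.003 m and angle between the x axis of gauge_grip and the x axis of part_p, either way round below 0.08 rad and contact force between gauge and part_p between 4 and 9 N) or (world x of part_q below 0.62 m and horizontal distance between notch_small and part_q below 0.003 m and angle between the x axis of gauge_grip and the x axis of part_q, either way round below 0.08 rad and contact force between gauge and part_q between 4 and 9 N) or (world x of part_r below 0.62 m and horizontal distance between notch_small and part_r below 0.003 m and angle between the x axis of gauge_grip and the x axis of part_r, either way round below 0.08 rad and contact force between gauge and part_r between 4 and 9 N))), for 0.3 s.
2. the large notch is pressed onto the same corner (within 8 mm of flush: it may stop short) with 4 to 9 N (((world x of part_p below 0.62 m and horizontal distance between notch_large and part_p below 0.008 m and angle between the x axis of gauge_grip and the x axis of part_p, either way round below 0.08 rad and contact force between gauge and part_p between 4 and 9 N) or (world x of part_q below 0.62 m and horizontal distance between notch_large and part_q below 0.008 m and angle between the x axis of gauge_grip and the x axis of part_q, either way round below 0.08 rad and contact force between gauge and part_q between 4 and 9 N) or (world x of part_r below 0.62 m and horizontal distance between notch_large and part_r below 0.008 m and angle between the x axis of gauge_grip and the x axis of part_r, either way round below 0.08 rad and contact force between gauge and part_r between 4 and 9 N))), for 0.3 s.
3. the gauge is drawn clear of the block by more than 15 mm (((world x of part_p below 0.62 m and horizontal distance between each of notch_small, notch_large, notch_medium and part_p above 0.015 m) or (world x of part_q below 0.62 m and horizontal distance between each of notch_small, notch_large, notch_medium and part_q above 0.015 m) or (world x of part_r below 0.62 m and horizontal distance between each of notch_small, notch_large, notch_medium and part_r above 0.015 m))), for 0.05 s.
4. the notch that matches the block is pressed flush onto its corner (within 1.5 mm and 2 deg) and held there with 4 to 9 N (((world x of part_q below 0.62 m and horizontal distance between notch_small and part_q below 0.0015 m and angle between the x axis of gauge_grip and the x axis of part_q, either way round below 0.035 rad and contact force between gauge and part_q between 4 and 9 N) or (world x of part_p below 0.62 m and horizontal distance between notch_medium and part_p below 0.0015 m and angle between the x axis of gauge_grip and the x axis of part_p, either way round below 0.035 rad and contact force between gauge and part_p between 4 and 9 N) or (world x of part_r below 0.62 m and horizontal distance between notch_large and part_r below 0.0015 m and angle between the x axis of gauge_grip and the x axis of part_r, either way round below 0.035 rad and contact force between gauge and part_r between 4 and 9 N))), for 0.5 s.
At the end, for the whole second after the job is handed in: the gauge lies flat on the mat at rest (tilt under 0.04 rad, underside below 6 mm), its matching notch seated on the rounded corner of the block on the mat: within 1.5 mm in plan and 0.035 rad of flush (((world x of part_q below 0.62 m and horizontal distance between notch_small and part_q below 0.0015 m and angle between the x axis of gauge_grip and the x axis of part_q, either way round below 0.035 rad) or (world x of part_p below 0.62 m and horizontal distance between notch_medium and part_p below 0.0015 m and angle between the x axis of gauge_grip and the x axis of part_p, either way round below 0.035 rad) or (world x of part_r below 0.62 m and horizontal distance between notch_large and part_r below 0.0015 m and angle between the x axis of gauge_grip and the x axis of part_r, either way round below 0.035 rad)) and height (world z) of gauge below 0.006 m and angle between gauge_grip's own z axis and vertical below 0.04 rad and linear speed of gauge below 0.01 m/s); the robot touches nothing.
It fails at once if the gauge is pressed on a block with more than 15 N (contact force between gauge and part_p above 15 N or contact force between gauge and part_q above 15 N or contact force between gauge and part_r above 15 N).
It fails at once if a bystander is moved by more than 20 mm (distance of any of stick, reel, cell from where it was at the start of the episode above 0.02 m).
It also fails if it takes over 69 s, if anything falls off the work surface, if the arm or the gripper's body presses on something with over 40 N, if the wrist force passes 120 N, or if a joint passes its speed limit or range.

## Working session

There is one attempt and no reset: what is moved stays moved. The work goes in short steps, Python scripts to look and compute and a tool call to move; the robot and the scene stay as the last step left them, time stands still between calls to the robot, and variables do not carry over. Pictures are saved under pics/ and viewed, at most 10 in all, crops included, and the job is handed in when it is done.

Besides the shell and the picture viewer there is one more tool, called after "Call:" by a JSON object that holds its "op" and its "data", one argument or row to a line. drive_tool: Moves the arm, as the interface text tells. Its arguments: {"type":"object","properties":{"motion":{"type":"array"},"force":{"type":"number"}},"required":["motion"]}

```bash
ls; mkdir -p pics; python3 - <<'E'
from station import *
import cv2,numpy as np
s=observe();print(s)
for n in("top","scene"):
    im,d=get_image(n);cv2.imwrite(f"pics/{n}0.png",im[:,:,::-1]);np.savez(f"{n}0.npz",im=im,d=d)
    c=calibration(n);print(n,c)
    for q in("gauge","gauge_grip","part_p","cell"):print(q,[(x['p'],x['extent']) for x in find_in(q,n)][:5])
E
```

```text
pics
{'clock': 0.0, 'q': array([ 1.14460803e+00,  1.31131130e-01,  1.48927986e+00,  1.60169126e-05,
        1.52299805e+00, -8.54043204e-02]), 'qd': array([ 0.00012892, -0.0002982 ,  0.0007062 ,  0.00048603, -0.00152751,
        0.00013182]), 'effort': array([ 1.02954742e-03, -5.59845507e+01, -4.91763139e+01,  7.68543268e-02,
        3.50006029e-02, -1.69492600e-04]), 'tool_pos': array([0.20028613, 0.56500784, 0.23160505]), 'tool_rot': array([-5.32636141e-01, -3.09562772e+00,  2.75355560e-03]), 'ft_force': array([-0.32368698,  0.12619719,  0.63267261]), 'ft_torque': array([-0.02696005, -0.02776879, -0.04828868]), 'grip_force': 0.0, 'grip_width': 0.09287924117138043}
top {'intrinsics': array([[402.61214712,   0.        , 252.73756468],
       [  0.        , 402.61214712, 192.64289157],
       [  0.        ,   0.        ,   1.        ]]), 'R': array([[-0.02956782, -0.99940445, -0.01779003],
       [-0.98256787,  0.03232849, -0.18307171],
       [ 0.18353781,  0.01206688, -0.98293859]]), 't': array([0.12072343, 0.55595339, 1.10353548])}
gauge [(0.58, [166.5, 203.5, 45.8, 28.4])]
gauge_g
[... 271 characters left out ...]
,
       [  0.        , 407.66822988, 189.04177615],
       [  0.        ,   0.        ,   1.        ]]), 'R': array([[ 0.81213909, -0.58307128, -0.02140054],
       [-0.36718899, -0.48225201, -0.79536485],
       [ 0.45343394,  0.65380493, -0.60575307]]), 't': array([-0.37867198,  0.31646687,  0.74588287])}
gauge [(0.7, [201.9, 165.4, 31.5, 37.4]), (0.35, [318.0, 225.6, 19.4, 8.4]), (0.35, [361.8, 251.4, 30.4, 25.4])]
gauge_grip [(0.93, [202.6, 165.7, 30.2, 36.0])]
part_p [(0.83, [254.6, 229.8, 31.4, 19.7]), (0.75, [301.9, 168.0, 22.7, 19.6]), (0.75, [360.2, 202.9, 27.8, 20.1]), (0.75, [168.1, 195.1, 28.9, 19.9]), (0.63, [275.1, 278.6, 30.5, 29.8])]
cell [(0.58, [244.6, 159.3, 10.1, 18.7])]
```

```bash
python3 - <<'E'
import cv2,numpy as np
z=np.load("top0.npz")['im'][80:300,100:380,::-1];cv2.imwrite("pics/top1.png",cv2.resize(z,None,fx=2.7,fy=2.7,interpolation=2))
E
```

```text
(no output)
```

View pics/top1.png

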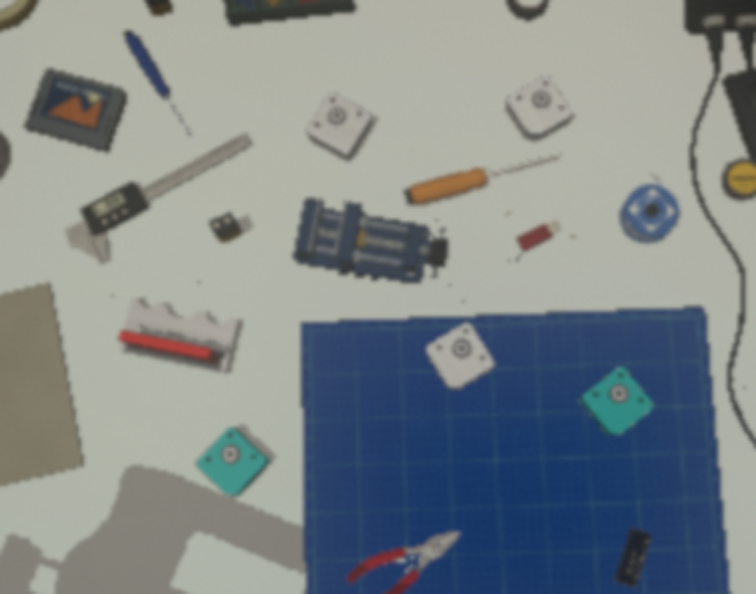

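View pics/scene0.png

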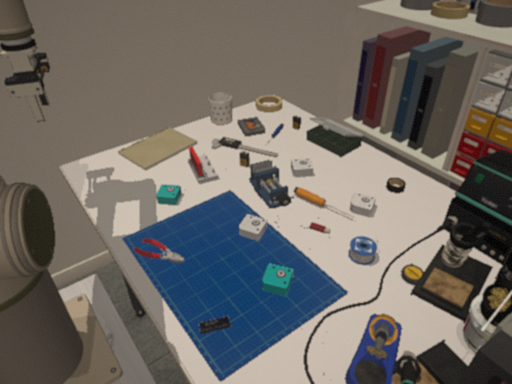

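The scene shows the gauge with its red grip at top-picture (163,207), notches facing away from the robot. Possible blocks: aluminium on the mat at (270,211); turquoise look-alikes at (329,228) and (186,251); spares off the mat at (226,126) and (300,120). I choose (270,211). Next I'll work out positions and then check it close up.

```bash
cat > h.py <<'E'
from station import *
import cv2,numpy as np
from scipy.spatial.transform import Rotation as Ro
def world(c,d,u,v):
    K=c['intrinsics'];u=np.asarray(u,float);v=np.asarray(v,float)
    P=np.stack([(u-K[0,2])/K[0,0]*d,(v-K[1,2])/K[1,1]*d,d],-1)
    return (P-c['t'])@c['R']
def onplane(c,u,v,z):
    K=c['intrinsics'];r=np.array([(u-K[0,2])/K[0,0],(v-K[1,2])/K[1,1],1.])@c['R']
    o=-c['t']@c['R'];return o+r*(z-o[2])/r[2]
def cloud(c,d):
    v,u=np.mgrid[:d.shape[0],:d.shape[1]];return world(c,d,u,v)
def pix(c,X):
    p=c['intrinsics']@(c['R']@np.asarray(X,float)+c['t']);return p[:2]/p[2]
E
python3 - <<'E'
from h import *
z=np.load("top0.npz");im,d=z['im'].astype(int),z['d'];c=calibration("top");W=cloud(c,d)
m=(im[...,0]>130)&(im[...,1]<80)&(im[...,2]<80)&(W[...,2]>.04)
ys,xs=np.nonzero(m);k=(xs<200)&(ys<225);P=W[m][k]
print("grip",P.mean(0),P[:,2].max(),len(P)); q=P[:,:2]-P[:,:2].mean(0);print(np.linalg.svd(q,full_matrices=False)[2][0])
print("grip top ends",onplane(c,145,204,.062),onplane(c,181,212,.062))
print("block",onplane(c,270,209,.026))
for p in((162.5,241.5),): pass
s=observe();R=Ro.from_rotvec(s['tool_rot']).as_matrix();print(R);w=calibration("wrist");print(w)
E
```

```text
grip [0.52438121 0.36538775 0.06011861] 0.06441321163689104 111
[0.22811771 0.97363356]
grip top ends [0.53488338 0.41064016 0.062     ] [0.50862759 0.3078298  0.062     ]
block [0.51427258 0.05479272 0.026     ]
[[-9.42484230e-01  3.34250618e-01 -3.30290168e-05]
 [ 3.34250620e-01  9.42484224e-01 -1.01170322e-04]
 [-2.68691521e-06 -1.06391402e-04 -9.99999994e-01]]
{'intrinsics': array([[329.40641257,   0.        , 257.79518636],
       [  0.        , 329.40641257, 188.86656204],
       [  0.        ,   0.        ,   1.        ]]), 'R': array([[ 3.34065046e-01,  9.42549937e-01, -4.01504360e-04],
       [ 9.15373668e-01, -3.24331434e-01,  2.38537564e-01],
       [ 2.24703346e-01, -8.00545890e-02, -9.71133188e-01]]), 't': array([-0.60026014, -0.02755496,  0.38985404])}
```

Call:
{"op": "drive_tool", "data": {
  "motion": [
    [-40,-30,0,8,1],
    [-80,-60,0,16,1],
    [-120,-90,0,24,1],
    [-165,-123,0,32,1],
    [-210,-157,0,40,1],
    [-255,-190,0,48,1],
    [-300,-224,0,56,1],
    [-345,-257,0,64,1],
    [-390,-291,0,72,1],
    [-430,-320,0,80,1],
    [-453,-338,0,84,1],
    [-453,-338,0,84,1]
  ]
}}

```text
clock: 2.0
tool_pos: [0.5152, 0.0937, 0.2325]
tool_rot: [2.471, 1.94, -0.0]
ft_force: [-1.2, 0.7, 0.4]
grip_width: 0.0935
grip_force: 0.0
```

```bash
python3 - <<'E'
from h import *
s=observe();print(s['clock'],s['q'],s['tool_pos'],s['qd'].round(3))
R=Ro.from_rotvec(s['tool_rot']).as_matrix();print(np.degrees(np.arctan2(R[1,1],R[0,1])))
c=calibration("wrist");im,d=get_image("wrist");np.savez("w1.npz",im=im,d=d,**c);cv2.imwrite("pics/w1.png",im[:,:,::-1])
print(pix(c,[.514,.055,.026]))
E
```

```text
2.0 [ 8.22341299e-02 -7.66249744e-02  1.69911891e+00 -2.77494205e-04
  1.51922085e+00  3.21716853e-01] [0.51521989 0.09373697 0.23254557] [ 0.046 -0.019  0.02   0.018  0.011 -0.01 ]
-13.720528899331908
[265.42523599 202.27358602]
```

View pics/w1.png

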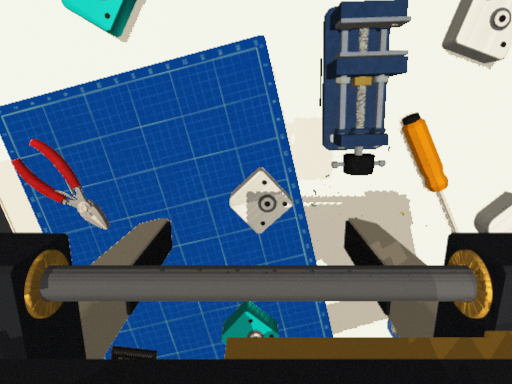

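The aluminium block on the mat is at (262,200) in the wrist picture, with its rounded corner on the left at (231,201), toward the robot. Pliers are at (75,185), and the turquoise look-alike is at (250,325).

```bash
python3 - <<'E'
from h import *
z=np.load("w1.npz");im,d=z['im'],z['d'];c={k:z[k] for k in('intrinsics','R','t')}
W=cloud(c,d);sub=(slice(155,245),slice(215,305))
w=W[sub];m=((w[...,2]>.021)&(w[...,2]<.035)).astype(np.uint8)
n,l,st,ce=cv2.connectedComponentsWithStats(m);i=1+np.argmax(st[1:,4]);m=(l==i)
print(st[i],np.median(w[m][:,2]))
# rays onto the top plane
vs,us=np.nonzero(m);P=np.array([onplane(c,u+215,v+155,.026)[:2] for u,v in zip(us,vs)])
r=cv2.minAreaRect((P*1e4).astype(np.float32));print("rect",np.array(r[0])/1e4,np.array(r[1])/1e4,r[2]);B=cv2.boxPoints(r)/1e4;print(B)
for b in B:print(b,"gap to nearest pixel mm",1e3*np.min(np.hypot(*(P-b).T)))
z2=im[155:245,215:305,::-1];cv2.imwrite("pics/w1c.png",cv2.resize(z2,None,fx=6,fy=6,interpolation=cv2.INTER_CUBIC))
E
```

```text
[  14   14   64   64 2334] 0.026259688092497978
rect [0.50747622 0.05747137] [0.05580853 0.05628096] 29.46792984008789
[[0.46933857 0.06824423]
 [0.4970252  0.01924427]
 [0.5456139  0.04669852]
 [0.5179272  0.09569848]]
[0.46933857 0.06824423] gap to nearest pixel mm 5.308259140710797
[0.4970252  0.01924427] gap to nearest pixel mm 2.9198497777060552
[0.5456139  0.04669852] gap to nearest pixel mm 2.5540984981647923
[0.5179272  0.09569848] gap to nearest pixel mm 2.225088689761858
```

View pics/w1c.png

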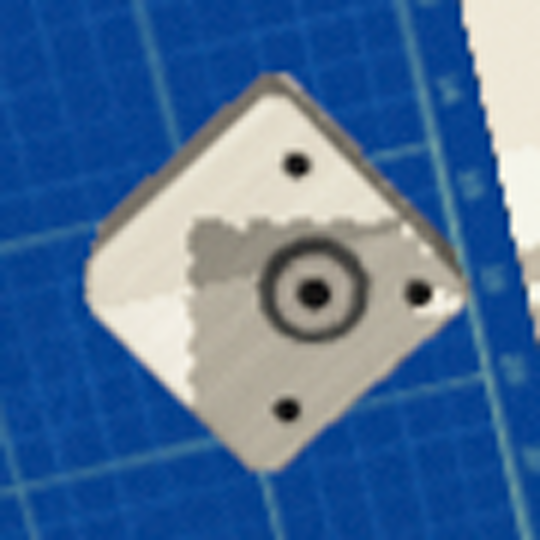

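The crop confirms the choice: white-grey aluminium, a clearly rounded corner on the left at (85,285) and sharper corners elsewhere. Now I'll view the gauge.

Call:
{"op": "drive_tool", "data": {
  "motion": [
    [50,-11,0,0,1],
    [105,-22,0,0,1],
    [160,-34,0,0,1],
    [215,-46,0,0,1],
    [265,-57,0,0,1],
    [299,-64,0,0,1],
    [299,-64,0,0,1],
    [299,-64,0,0,1]
  ]
}}

```text
clock: 3.05
tool_pos: [0.5214, 0.4013, 0.2325]
tool_rot: [2.466, 1.946, -0.001]
ft_force: [-0.3, -0.4, -0.7]
grip_width: 0.093
grip_force: 0.0
```

```bash
python3 - <<'E'
from h import *
s=observe();print(s['clock'],s['tool_pos'],s['qd'].round(3))
R=Ro.from_rotvec(s['tool_rot']).as_matrix();print(np.degrees(np.arctan2(R[1,1],R[0,1])))
c=calibration("wrist");im,d=get_image("wrist");np.savez("w2.npz",im=im,d=d,**c);cv2.imwrite("pics/w2.png",im[:,:,::-1])
W=cloud(c,d);i=im.astype(int)
m=((i[...,0]>110)&(i[...,1]<90)&(i[...,2]<90)&(W[...,2]>.055)&(W[...,2]<.075)).astype(np.uint8)
n,l,st,ce=cv2.connectedComponentsWithStats(m);k=1+np.argmax(st[1:,4]);print(st[k])
vs,us=np.nonzero(l==k);P=np.array([onplane(c,u,v,.062)[:2] for u,v in zip(us,vs)]);print(np.median(W[l==k][:,2]))
r=cv2.minAreaRect((P*1e4).astype(np.float32));print(np.array(r[0])/1e4,np.array(r[1])/1e4,r[2])
E
```

```text
3.05 [0.52141538 0.40130532 0.23252292] [-0.026 -0.012  0.008 -0.002 -0.002  0.003]
-13.423416788255834
[265 157  11  38 394]
0.06195436695762615
[0.53266655 0.39867837] [0.03775675 0.01007976] 76.88436126708984
```

View pics/w2.png

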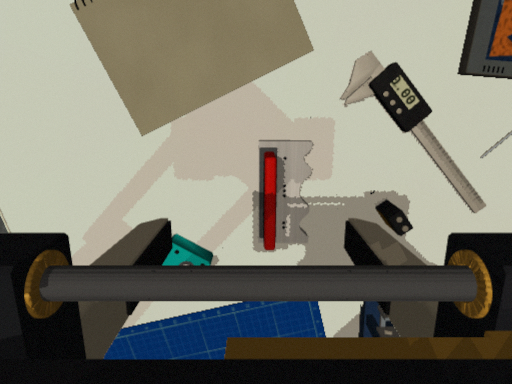

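The gauge is in full view: red grip from (270,152) to (270,248), notches facing right (+x). My colour mask caught only part of the grip, so I'll re-fit it.

```bash
python3 - <<'E'
from h import *
z=np.load("w2.npz");im,d=z['im'],z['d'];c={k:z[k] for k in('intrinsics','R','t')};W=cloud(c,d);i=im.astype(int)
m=((i[...,0]>2*i[...,1])&(W[...,2]>.058)&(W[...,2]<.068)).astype(np.uint8);m[256:]=0
n,l,st,ce=cv2.connectedComponentsWithStats(m);k=1+np.argmax(st[1:,4]);print(st[k])
vs,us=np.nonzero(l==k);P=np.array([onplane(c,u,v,.062)[:2] for u,v in zip(us,vs)])
r=cv2.minAreaRect((P*1e4).astype(np.float32));print(np.array(r[0])/1e4,np.array(r[1])/1e4,r[2])
s=observe();R=Ro.from_rotvec(s['tool_rot']).as_matrix();g=np.r_[np.array(r[0])/1e4,0]-s['tool_pos'];print("tool-frame shift",(R.T@g*1e3).round(1))
E
```

```text
[ 264  156   12   94 1074]
[0.52560435 0.36996951] [0.09885989 0.01139524] 76.84264373779297
tool-frame shift [-28.9  10.9 232.7]
```

Call:
{"op": "drive_tool", "data": {
  "motion": [
    [-15,6,40,0,1],
    [-29,11,90,0,1],
    [-29,11,140,0,1],
    [-29,11,180,0,1],
    [-29,11,196,0,1],
    [-29,11,196,0,1],
    [-29,11,196,0,0],
    [-29,11,196,0,0],
    [-29,11,196,0,0],
    [-29,11,196,0,0],
    [-29,11,196,0,0],
    [-29,11,196,0,0]
  ],
  "force": 50
}}

```text
clock: 4.6
tool_pos: [0.526, 0.3704, 0.0365]
tool_rot: [-2.468, -1.944, 0.0]
ft_force: [0.2, 0.1, 0.0]
grip_width: 0.0373
grip_force: 0.0
```

Call:
{"op": "drive_tool", "data": {
  "motion": [
    [0,0,0,0,0],
    [0,0,0,0,0],
    [0,0,0,0,0],
    [0,0,0,0,0],
    [0,0,0,0,0],
    [0,0,0,0,0],
    [0,0,-8,0,0],
    [0,0,-25,0,0],
    [0,0,-50,0,0],
    [0,0,-50,0,0]
  ],
  "force": 50
}}

```text
clock: 5.85
tool_pos: [0.5283, 0.3718, 0.0907]
tool_rot: [2.467, 1.944, 0.01]
ft_force: [0.4, 0.7, -2.5]
grip_width: 0.0118
grip_force: 50.0
```

```bash
python3 - <<'E'
from h import *
s=observe();p=s['tool_pos'];R=Ro.from_rotvec(s['tool_rot']).as_matrix();ya=np.degrees(np.arctan2(R[1,1],R[0,1]))
print(s['clock'],p,ya,s['grip_force'],s['grip_width'],s['ft_force'],s['ft_torque'])
b=np.radians(-15.5);ex=np.array([np.cos(b),np.sin(b)]);ey=np.array([-ex[1],ex[0]]);o=np.array([.4693,.0682])
for n,x,y in(("small",36.7,42),("medium",32.4,-38),("large",28.2,4)):
  g=o-ex*(x+25)/1e3-ey*y/1e3
  print(n,"grip at 25mm off",g.round(4),"tool shift",(R[:2,:2].T@(g-p[:2])*1e3).round(1))
E
```

```text
5.85 [0.52828307 0.37181434 0.09068942] -13.520455883628536 49.999149441719055 0.011754120470008183 [ 0.36128496  0.65224752 -2.48564377] [-0.07365581  0.0611209  -0.02719266]
small grip at 25mm off [0.3986 0.0442] tool shift [-348.8  -49.5]
medium grip at 25mm off [0.4241 0.1202] tool shift [-269.   -42.4]
large grip at 25mm off [0.417  0.0786] tool shift [-311.1  -39.7]
```

Call:
{"op": "drive_tool", "data": {
  "motion": [
    [-30,-5,0,1,0],
    [-75,-10,0,2,0],
    [-120,-16,0,2,0],
    [-165,-23,0,2,0],
    [-210,-30,0,2,0],
    [-255,-36,0,2,0],
    [-300,-43,0,2,0],
    [-335,-48,0,2,0],
    [-349,-50,0,2,0],
    [-349,-50,0,2,0],
    [-349,-50,0,2,0],
    [-349,-50,0,2,0]
  ]
}}

```text
clock: 7.35
tool_pos: [0.3962, 0.0436, 0.0866]
tool_rot: [-2.5, -1.902, -0.0]
ft_force: [-0.4, -0.6, -3.3]
grip_width: 0.0116
grip_force: 50.0
```

```bash
python3 - <<'E'
from h import *
s=observe();p=s['tool_pos'];R=Ro.from_rotvec(s['tool_rot']).as_matrix();ya=np.degrees(np.arctan2(R[1,1],R[0,1]))
print(s['clock'],p,ya,s['grip_force'],s['ft_force'],s['ft_torque'],s['qd'].round(3))
c=calibration("wrist");im,d=get_image("wrist");np.savez("w3.npz",im=im,d=d,**c);cv2.imwrite("pics/w3.png",cv2.resize(im[90:384,150:430,::-1],None,fx=2,fy=2))
W=cloud(c,d)
for X in ([.4693,.0682,.026],):print(pix(c,X))
E
```

```text
7.35 [0.3961743  0.043621   0.08664969] -15.457818403403627 49.999269247055054 [-0.36308176 -0.56185367 -3.32258649] [-0.04203006  0.10512697 -0.00249605] [-0.001 -0.001  0.004 -0.004 -0.    -0.003]
[357.95195702 144.56556848]
```

View pics/w3.png

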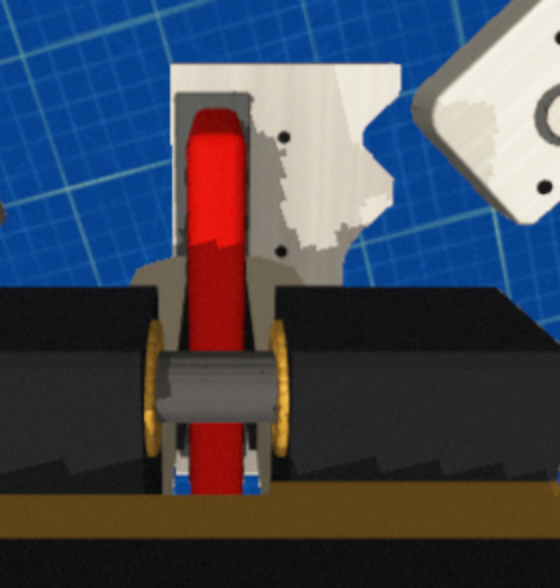

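The gauge is held straight. The small notch (one dot) has its bottom at crop (365,135), and the block corner is at (415,105).

```bash
python3 - <<'E'
from h import *
z=np.load("w3.npz");c={k:z[k] for k in('intrinsics','R','t')}
p=np.array([.39617,.04362]);b=np.radians(-15.46);R=np.array([[np.cos(b),-np.sin(b)],[np.sin(b),np.cos(b)]])
W=cloud(c,z['d'])
print("plate z",np.median(W[130:150,300:330,2]), W[125:148,240:248,2].std())
# plate edges in gauge frame from pixels (crop/2+150,90)
for n,u,v in(("notch",364,134),("tip+",401,66),("tip+in",401,97),("tip",392,205),("back+",171,65),("back",174,250),("dot",284,137)):
  X=onplane(c,u/2+150,v/2+90,np.median(W[130:150,300:330,2]));print(n,(R.T@(X[:2]-p)*1e3).round(1))
for n,u,v in(("corner top",438,113),("corner l",414,105)): 
  X=onplane(c,u/2+150,v/2+90,.026);print(n,X.round(4),(R.T@(X[:2]-p)*1e3).round(1))
E
```

```text
plate z 0.06444213618566573 0.0014694718080317344
notch [39.  40.7]
tip+ [47.6 58.5]
tip+in [48.2 50.5]
tip [47.7 21.2]
back+ [-12.2  58.8]
back [-12.2   8.2]
dot [17.7 39.9]
corner top [0.4759 0.0651 0.026 ] [71.2 41.9]
corner l [0.469  0.0697 0.026 ] [63.2 44.5]
```

Call:
{"op": "drive_tool", "data": {
  "motion": [
    [1,0,20,0,0],
    [1.5,0,40,0,0],
    [1.5,0,45,0,0],
    [1.5,8,45,0,0],
    [1.5,15,45,0,0],
    [1.5,18,45,0,0],
    [1.5,18,45,0,0],
    [1.5,18,45,0,0],
    [1.5,18,45,0,0]
  ]
}}

```text
clock: 8.52
tool_pos: [0.4135, 0.0395, 0.0416]
tool_rot: [-2.501, -1.901, 0.0]
ft_force: [0.1, -0.2, -2.1]
grip_width: 0.0119
grip_force: 50.0
```

```bash
cat > look.py <<'E'
from h import *
import sys
s=observe();p=s['tool_pos'];R=Ro.from_rotvec(s['tool_rot']).as_matrix();ya=np.degrees(np.arctan2(R[1,1],R[0,1]))
print(s['clock'],p.round(4),"yaw",ya.round(2),"F tool",(R.T@s['ft_force']).round(2),"T tool",(R.T@s['ft_torque']).round(3))
if len(sys.argv)>1:
    c=calibration("wrist");im,d=get_image("wrist");n=sys.argv[1];np.savez(n+".npz",im=im,d=d,**c)
    cv2.imwrite(f"pics/{n}.png",cv2.resize(im[80:260,210:430,::-1],None,fx=3,fy=3,interpolation=cv2.INTER_CUBIC))
E
python3 look.py w4
```

```text
8.525 [0.4135 0.0395 0.0416] yaw -15.53 F tool [-0.22  0.12  2.11] T tool [ 0.053 -0.08   0.007]
```

View pics/w4.png

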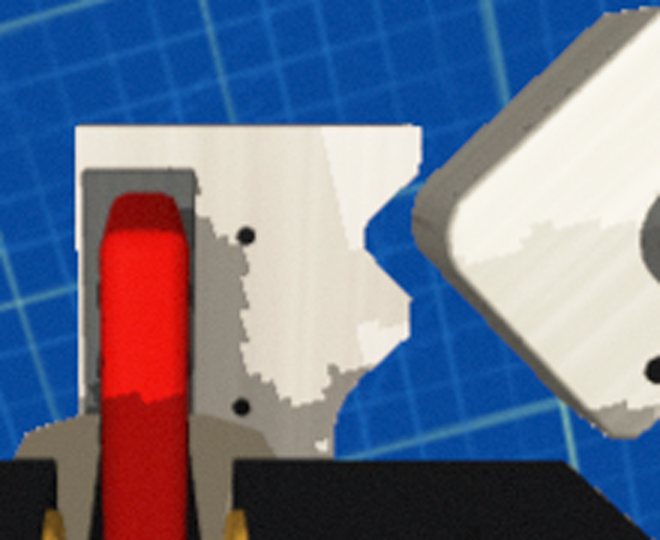

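The notch bottom is at (366,235). The block corner's top edge is at (450,235) and its foot at (413,215), so they're nearly in line.

```bash
python3 - <<'E'
from h import *
z=np.load("w4.npz");c={k:z[k] for k in('intrinsics','R','t')};d=z['d']
W=cloud(c,d);p=np.array([.4135,.0395]);b=np.radians(-15.53);R=np.array([[np.cos(b),-np.sin(b)],[np.sin(b),np.cos(b)]])
G=(W[...,:2]-p)@R*1e3
q=lambda u,v,zz:(R.T@(onplane(c,u/3+210,v/3+80,zz)[:2]-p)*1e3).round(1)
print("notch",q(366,235,.0185),"edge+",q(250,126,.0185))
m=(W[...,2]>.0225)&(W[...,2]<.03)&(G[...,0]>40);m[:80]=0;m[:, :210]=0
vs,us=np.nonzero(m);P=np.array([onplane(c,u,v,.026)[:2] for u,v in zip(us,vs)]);P=(P-p)@R*1e3
# top-face corner: support lines at +-45 deg
for a in(-44,-45,-46):
    pass
n1=np.array([1,1])/2**.5;n2=np.array([1,-1])/2**.5
# flat faces: fit edge points binned along each face
def face(n,t,lo,hi):
    s=P@t;k=P@n;pts=[]
    for x in np.arange(lo,hi,1.5):
        w=(s>=x)&(s<x+1.5)
        if w.sum()>3:pts.append((x+.75,k[w].min()))
    pts=np.array(pts);f=np.polyfit(pts[:,0],pts[:,1],1);return f,np.std(pts[:,1]-np.polyval(f,pts[:,0])),len(pts),pts
i0=P[:,0].argmin();print("leftmost",P[i0])
C=P[i0]
for n,t in((n1,n2),(n2,n1)):
    s0=C@t;
    f,r,N,pts=face(n,t,s0+15 ,s0+33);print("slope deg",np.degrees(np.arctan(f[0])).round(2),"res",r.round(2),N,"offset at corner",np.polyval(f,s0).round(2), f.round(4))
E
```

```text
notch [39.2 39.8] edge+ [17.9 58.9]
leftmost [49.59043538 43.70294071]
slope deg -0.01 res 0.09 12 offset at corner 61.87 [-2.00000e-04  6.18748e+01]
slope deg -0.11 res 0.18 12 offset at corner 2.45 [-2.0000e-03  2.5791e+00]
```

Call:
{"op": "drive_tool", "data": {
  "motion": [
    [2,0,0,0,0],
    [2,3,0,0,0],
    [2,5,0,0,0],
    [2,6,0,0,0],
    [2,7,0,0,0],
    [2,7,0,0,0],
    [2,7,0,0,0]
  ]
}}

```text
clock: 9.45
tool_pos: [0.4208, 0.0395, 0.0416]
tool_rot: [-2.501, -1.901, 0.0]
ft_force: [-1.7, -0.3, -3.2]
grip_width: 0.0121
grip_force: 50.0
```

```bash
python3 look.py
```

```text
9.45 [0.4208 0.0395 0.0416] yaw -15.53 F tool [-0.76 -1.51  3.22] T tool [ 0.023 -0.089  0.021]
```

Call:
{"op": "drive_tool", "data": {
  "motion": [
    [0,0.3,0,0,0],
    [0,0.6,0,0,0],
    [0,0.6,0,0,0]
  ]
}}

```text
clock: 9.82
tool_pos: [0.4215, 0.0393, 0.0417]
tool_rot: [2.501, 1.901, 0.0]
ft_force: [-0.3, -0.6, -2.7]
grip_width: 0.0117
grip_force: 50.0
```

```bash
python3 look.py
```

```text
9.825 [0.4215 0.0393 0.0417] yaw -15.53 F tool [-0.63 -0.13  2.69] T tool [ 0.052 -0.097 -0.015]
```

Noise only so far, no contact yet. I'll keep stepping.

Call:
{"op": "drive_tool", "data": {
  "motion": [
    [0,0.4,0,0,0],
    [0,0.8,0,0,0],
    [0,0.8,0,0,0]
  ]
}}

```text
clock: 10.2
tool_pos: [0.4223, 0.0391, 0.0416]
tool_rot: [2.501, 1.901, -0.0]
ft_force: [0.2, -0.1, -2.1]
grip_width: 0.0119
grip_force: 50.0
```

Call:
{"op": "drive_tool", "data": {
  "motion": [
    [0,0.3,0,0,0],
    [0,0.6,0,0,0],
    [0,0.6,0,0,0]
  ]
}}

```text
clock: 10.58
tool_pos: [0.4229, 0.0389, 0.0417]
tool_rot: [2.501, 1.901, 0.0]
ft_force: [-0.0, -0.3, -2.2]
grip_width: 0.0118
grip_force: 50.0
```

```bash
python3 look.py
```

```text
10.575 [0.4229 0.0389 0.0417] yaw -15.53 F tool [-0.25  0.06  2.19] T tool [ 0.119 -0.111  0.032]
```

Call:
{"op": "drive_tool", "data": {
  "motion": [
    [0,0.3,0,0,0],
    [0,0.6,0,0,0],
    [0,0.6,0,0,0]
  ]
}}

```text
clock: 10.95
tool_pos: [0.4233, 0.0388, 0.0416]
tool_rot: [-2.501, -1.901, 0.0]
ft_force: [-0.5, -0.1, -2.9]
grip_width: 0.0117
grip_force: 50.0
```

Call:
{"op": "drive_tool", "data": {
  "motion": [
    [0,0.3,0,0,0],
    [0,0.6,0,0,0],
    [0,0.6,0,0,0]
  ]
}}

```text
clock: 11.32
tool_pos: [0.4235, 0.0386, 0.0414]
tool_rot: [-2.501, -1.901, 0.001]
ft_force: [-3.6, 0.1, -0.9]
grip_width: 0.0117
grip_force: 50.0
```

```bash
python3 look.py
```

```text
11.325 [0.4235 0.0386 0.0414] yaw -15.52 F tool [-0.87 -3.45  0.91] T tool [ 0.675 -0.325  0.045]
```

Call:
{"op": "drive_tool", "data": {
  "motion": [
    [0,0.1,0,0,0],
    [0,0.2,0,0,0],
    [0,0.2,0,0,0]
  ]
}}

```text
clock: 11.7
tool_pos: [0.4235, 0.0386, 0.0414]
tool_rot: [-2.5, -1.901, 0.002]
ft_force: [-5.9, 0.1, 0.1]
grip_width: 0.0112
grip_force: 50.0
```

```bash
python3 look.py
```

```text
11.7 [0.4235 0.0386 0.0414] yaw -15.52 F tool [-1.52 -5.7  -0.07] T tool [ 0.987 -0.43   0.016]
```

Call:
{"op": "drive_tool", "data": {
  "motion": [
    [-0.1,0,0,0,0],
    [-0.1,0,0,0,0],
    [-0.1,0,0,0,0],
    [-0.1,0,0,0,0],
    [-0.1,0,0,0,0],
    [-0.1,0,0,0,0],
    [-0.1,0,0,0,0],
    [-0.1,0,0,0,0]
  ]
}}

```text
clock: 12.7
tool_pos: [0.4236, 0.0385, 0.0414]
tool_rot: [-2.5, -1.901, 0.002]
ft_force: [-4.9, -0.3, -0.5]
grip_width: 0.0116
grip_force: 50.0
```

```bash
python3 look.py w5; python3 - <<'E'
from h import *
z=np.load("w5.npz");c={k:z[k] for k in('intrinsics','R','t')};W=cloud(c,z['d'])
P=W[118:125,240:250].reshape(-1,3);print(np.median(W[105:140,300:325,2]))
w=W[122:138,242:330].reshape(-1,3);w=w[(w[:,2]>.012)&(w[:,2]<.024)];A=np.c_[w[:,:2],np.ones(len(w))];f=np.linalg.lstsq(A,w[:,2],rcond=None)[0];print("plate tilt",f,len(w),np.std(w[:,2]-A@f))
E
```

```text
12.7 [0.4236 0.0385 0.0414] yaw -15.52 F tool [-1.61 -4.66  0.46] T tool [ 1.021 -0.364 -0.081]
0.017762620207819584
plate tilt [-0.03080024 -0.06539365  0.03881525] 1402 0.0007752075315400937
```

View pics/w5.png

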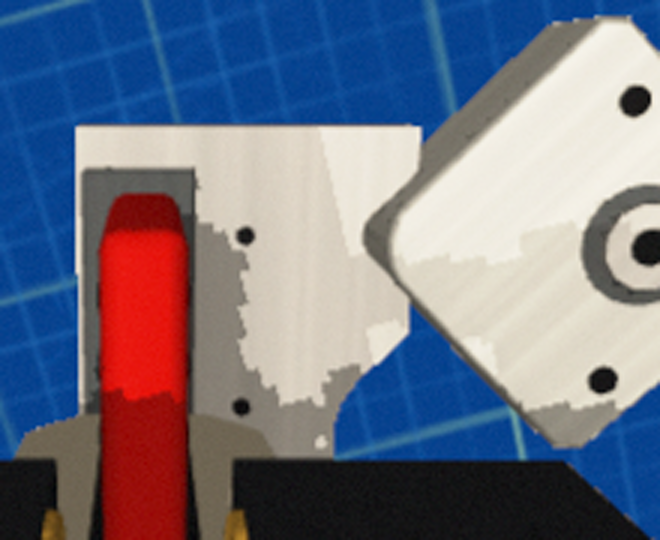

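The small notch sits flush on both faces. Now I'll back off, shift to the large notch and approach.

Call:
{"op": "drive_tool", "data": {
  "motion": [
    [0,-5,0,0,0],
    [0,-15,0,0,0],
    [5,-20,0,0,0],
    [20,-20,0,0,0],
    [33,-20,0,0,0],
    [37.7,-18,0,0,0],
    [37.7,-10,0,0,0],
    [37.7,-3,0,0,0],
    [37.7,1,0,0,0],
    [37.7,2.5,0,0,0],
    [37.7,2.5,0,0,0],
    [37.7,2.5,0,0,0]
  ]
}}

```text
clock: 14.25
tool_pos: [0.4364, 0.0741, 0.0416]
tool_rot: [-2.501, -1.901, 0.0]
ft_force: [0.0, -0.9, -2.1]
grip_width: 0.0119
grip_force: 50.0
```

```bash
cat >> look.py <<'E'
e=R[:2,1];x=R[:2,0];dd=(p[:2]-np.array([.4236,.0385]))*1e3
print("from small-seated: along tool x %.2f, y %.2f"%(dd@x,dd@e))
E
python3 look.py
```

```text
14.25 [0.4364 0.0741 0.0416] yaw -15.53 F tool [-0.82  0.28  2.06] T tool [ 0.062 -0.081  0.   ]
from small-seated: along tool x 37.74, y 2.85
```

Call:
{"op": "drive_tool", "data": {
  "motion": [
    [0,1,0,0,0],
    [0,1.8,0,0,0],
    [0,2.2,0,0,0],
    [0,2.2,0,0,0]
  ]
}}

```text
clock: 14.75
tool_pos: [0.4388, 0.0736, 0.0417]
tool_rot: [2.501, 1.901, 0.0]
ft_force: [-0.7, -0.7, -1.5]
grip_width: 0.0118
grip_force: 50.0
```

Call:
{"op": "drive_tool", "data": {
  "motion": [
    [0,0.3,0,0,0],
    [0,0.6,0,0,0],
    [0,0.6,0,0,0]
  ]
}}

```text
clock: 15.12
tool_pos: [0.4394, 0.0734, 0.0416]
tool_rot: [-2.501, -1.901, -0.0]
ft_force: [0.5, -0.4, -2.2]
grip_width: 0.0117
grip_force: 50.0
```

```bash
python3 look.py
```

```text
15.125 [0.4394 0.0734 0.0416] yaw -15.53 F tool [-0.27  0.61  2.2 ] T tool [ 0.057 -0.03  -0.004]
from small-seated: along tool x 37.83, y 5.86
```

Call:
{"op": "drive_tool", "data": {
  "motion": [
    [0,0.25,0,0,0],
    [0,0.5,0,0,0],
    [0,0.5,0,0,0]
  ]
}}

```text
clock: 15.5
tool_pos: [0.4399, 0.0733, 0.0416]
tool_rot: [2.501, 1.901, 0.0]
ft_force: [-0.2, 0.4, -3.1]
grip_width: 0.012
grip_force: 50.0
```

Call:
{"op": "drive_tool", "data": {
  "motion": [
    [0,0.2,0,0,0],
    [0,0.4,0,0,0],
    [0,0.4,0,0,0]
  ]
}}

```text
clock: 15.88
tool_pos: [0.4401, 0.0732, 0.0416]
tool_rot: [-2.501, -1.901, 0.0]
ft_force: [-0.3, -0.4, -1.3]
grip_width: 0.012
grip_force: 50.0
```

```bash
python3 look.py
```

```text
15.875 [0.4401 0.0732 0.0416] yaw -15.53 F tool [-0.5  -0.21  1.26] T tool [ 0.226 -0.059 -0.015]
from small-seated: along tool x 37.82, y 6.61
```

Call:
{"op": "drive_tool", "data": {
  "motion": [
    [0,0.2,0,0,0],
    [0,0.3,0,0,0],
    [0,0.3,0,0,0]
  ]
}}

```text
clock: 16.25
tool_pos: [0.4402, 0.0732, 0.0415]
tool_rot: [-2.501, -1.901, 0.001]
ft_force: [-4.3, 1.0, -0.8]
grip_width: 0.0115
grip_force: 50.0
```

```bash
python3 look.py
```

```text
16.25 [0.4402 0.0732 0.0415] yaw -15.52 F tool [-0.16 -4.45  0.82] T tool [ 0.774 -0.117  0.019]
from small-seated: along tool x 37.83, y 6.70
```

Call:
{"op": "drive_tool", "data": {
  "motion": [
    [0,0.15,0,0,0],
    [0,0.15,0,0,0],
    [0,0.15,0,0,0],
    [0,0.15,0,0,0]
  ]
}}

```text
clock: 16.75
tool_pos: [0.4402, 0.0731, 0.0415]
tool_rot: [-2.501, -1.901, 0.001]
ft_force: [-4.7, 0.7, 1.4]
grip_width: 0.0116
grip_force: 50.0
```

Call:
{"op": "drive_tool", "data": {
  "motion": [
    [0,0,0,0,0],
    [0,0,0,0,0],
    [0,0,0,0,0],
    [0,0,0,0,0]
  ]
}}

```text
clock: 17.25
tool_pos: [0.4402, 0.0731, 0.0415]
tool_rot: [-2.501, -1.901, 0.001]
ft_force: [-4.7, 0.5, 1.2]
grip_width: 0.0115
grip_force: 50.0
```

```bash
python3 look.py w6
```

```text
17.25 [0.4402 0.0731 0.0415] yaw -15.52 F tool [-0.78 -4.64 -1.24] T tool [ 0.991 -0.072  0.001]
from small-seated: along tool x 37.82, y 6.74
```

Call:
{"op": "drive_tool", "data": {
  "motion": [
    [0,0.1,0,0,0],
    [0,0.1,0,0,0],
    [0,0.1,0,0,0],
    [0,0.1,0,0,0],
    [0,0.1,0,0,0]
  ]
}}

```text
clock: 17.92
tool_pos: [0.4402, 0.0731, 0.0415]
tool_rot: [-2.5, -1.901, 0.001]
ft_force: [-5.5, 2.1, 1.2]
grip_width: 0.0113
grip_force: 50.0
```

```bash
python3 look.py
```

```text
17.925 [0.4402 0.0731 0.0415] yaw -15.52 F tool [ 0.54 -5.87 -1.19] T tool [ 1.059 -0.069  0.011]
from small-seated: along tool x 37.81, y 6.74
```

View pics/w6.png

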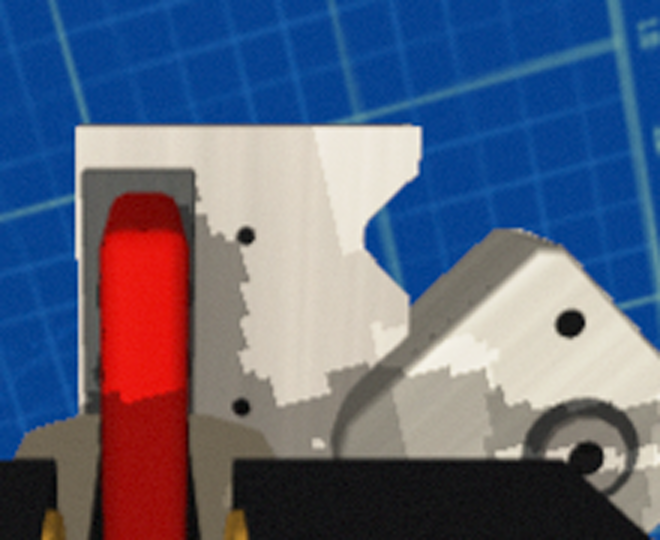

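The large notch stops about 2 mm short, so medium is the likely match. Next I'll draw clear and bring the medium notch up.

Call:
{"op": "drive_tool", "data": {
  "motion": [
    [0,-5,0,0,0],
    [0,-15,0,0,0],
    [0,-28,0,0,0],
    [3,-28,0,0,0],
    [18,-28,0,0,0],
    [33,-28,0,0,0],
    [42,-28,0,0,0],
    [42,-20,0,0,0],
    [42,-12,0,0,0],
    [42,-8,0,0,0],
    [42,-6,0,0,0],
    [42,-6,0,0,0]
  ]
}}

```text
clock: 19.42
tool_pos: [0.4462, 0.1148, 0.0416]
tool_rot: [-2.502, -1.9, 0.0]
ft_force: [0.1, 0.2, -2.9]
grip_width: 0.0114
grip_force: 50.0
```

Call:
{"op": "drive_tool", "data": {
  "motion": [
    [0,0.4,0,0,0],
    [0,0.9,0,0,0],
    [0,1.4,0,0,0],
    [0,1.4,0,0,0]
  ]
}}

```text
clock: 19.92
tool_pos: [0.4476, 0.1147, 0.0417]
tool_rot: [2.501, 1.901, 0.0]
ft_force: [-0.6, 0.7, -2.8]
grip_width: 0.0118
grip_force: 50.0
```

```bash
python3 look.py
```

```text
19.925 [0.4476 0.1147 0.0417] yaw -15.52 F tool [ 0.48 -0.74  2.77] T tool [ 0.118 -0.135 -0.01 ]
from small-seated: along tool x 79.86, y 2.70
```

Call:
{"op": "drive_tool", "data": {
  "motion": [
    [0,0,0.8,0,0],
    [0,0,1.6,0,0],
    [0,0.3,1.6,0,0],
    [0,0.6,1.6,0,0],
    [0,0.6,1.6,0,0]
  ]
}}

```text
clock: 20.55
tool_pos: [0.4482, 0.1145, 0.0401]
tool_rot: [2.501, 1.901, 0.0]
ft_force: [0.1, 0.0, -2.6]
grip_width: 0.0113
grip_force: 50.0
```

```bash
python3 look.py
```

```text
20.55 [0.4482 0.1145 0.0401] yaw -15.53 F tool [0.03 0.08 2.57] T tool [ 0.07  -0.121  0.004]
from small-seated: along tool x 79.84, y 3.34
```

Call:
{"op": "drive_tool", "data": {
  "motion": [
    [0,0.3,0,0,0],
    [0,0.5,0,0,0],
    [0,0.5,0,0,0]
  ]
}}

```text
clock: 20.92
tool_pos: [0.4487, 0.1144, 0.0401]
tool_rot: [2.501, 1.901, 0.0]
ft_force: [-0.4, 0.1, -2.6]
grip_width: 0.0119
grip_force: 50.0
```

Call:
{"op": "drive_tool", "data": {
  "motion": [
    [0,0.2,0,0,0],
    [0,0.4,0,0,0],
    [0,0.4,0,0,0]
  ]
}}

```text
clock: 21.3
tool_pos: [0.449, 0.1143, 0.04]
tool_rot: [-2.501, -1.901, -0.0]
ft_force: [0.5, 0.4, -2.5]
grip_width: 0.0116
grip_force: 50.0
```

```bash
python3 look.py
```

```text
21.3 [0.449  0.1143 0.04  ] yaw -15.53 F tool [0.51 0.42 2.49] T tool [ 0.133 -0.093  0.017]
from small-seated: along tool x 79.85, y 4.19
```

Call:
{"op": "drive_tool", "data": {
  "motion": [
    [0,0.2,0,0,0],
    [0,0.4,0,0,0],
    [0,0.4,0,0,0]
  ]
}}

```text
clock: 21.68
tool_pos: [0.4492, 0.1142, 0.04]
tool_rot: [-2.501, -1.901, 0.0]
ft_force: [-1.1, 0.0, -1.9]
grip_width: 0.0118
grip_force: 50.0
```

```bash
python3 look.py
```

```text
21.675 [0.4492 0.1142 0.04  ] yaw -15.53 F tool [-0.25 -1.02  1.85] T tool [ 0.216 -0.178  0.02 ]
from small-seated: along tool x 79.76, y 4.46
```

Call:
{"op": "drive_tool", "data": {
  "motion": [
    [0,0.2,0,0,0],
    [0,0.3,0,0,0],
    [0,0.3,0,0,0]
  ]
}}

```text
clock: 22.05
tool_pos: [0.4494, 0.1141, 0.0399]
tool_rot: [-2.501, -1.901, 0.001]
ft_force: [-1.2, 0.2, -1.6]
grip_width: 0.0118
grip_force: 50.0
```

```bash
python3 look.py
```

```text
22.05 [0.4494 0.1141 0.0399] yaw -15.53 F tool [-0.11 -1.24  1.63] T tool [ 0.385 -0.213  0.141]
from small-seated: along tool x 79.78, y 4.65
```

Call:
{"op": "drive_tool", "data": {
  "motion": [
    [0,0.2,0,0,0],
    [0,0.3,0,0,0],
    [0,0.3,0,0,0]
  ]
}}

```text
clock: 22.42
tool_pos: [0.4496, 0.1141, 0.0399]
tool_rot: [-2.501, -1.901, 0.001]
ft_force: [-4.1, 1.0, -0.6]
grip_width: 0.0113
grip_force: 50.0
```

```bash
python3 look.py
```

```text
22.425 [0.4496 0.1141 0.0399] yaw -15.53 F tool [-0.15 -4.2   0.62] T tool [ 0.854 -0.316  0.188]
from small-seated: along tool x 79.78, y 4.85
```

Call:
{"op": "drive_tool", "data": {
  "motion": [
    [0,0.15,0,0,0],
    [0,0.15,0,0,0],
    [0,0.15,0,0,0]
  ]
}}

```text
clock: 22.8
tool_pos: [0.4496, 0.1141, 0.0399]
tool_rot: [-2.501, -1.901, 0.001]
ft_force: [-5.5, 1.3, -0.2]
grip_width: 0.0115
grip_force: 50.0
```

```bash
python3 look.py
```

```text
22.8 [0.4496 0.1141 0.0399] yaw -15.53 F tool [-0.25 -5.68  0.26] T tool [ 1.052 -0.276  0.18 ]
from small-seated: along tool x 79.79, y 4.85
```

Call:
{"op": "drive_tool", "data": {
  "motion": [
    [0,0,0,0,0],
    [0,0,0,0,0],
    [0,0,0,0,0],
    [0,0,0,0,0],
    [0,0,0,0,0],
    [0,0,0,0,0],
    [0,0,0,0,0],
    [0,0,0,0,0]
  ]
}}

```text
clock: 23.8
tool_pos: [0.4497, 0.1141, 0.0399]
tool_rot: [-2.501, -1.901, 0.001]
ft_force: [-5.2, 1.3, -0.7]
grip_width: 0.0116
grip_force: 50.0
```

```bash
python3 look.py w7; python3 - <<'E'
from h import *
# gauge orientation in view: grip top rectangle + plate back edge
z=np.load("w7.npz");c={k:z[k] for k in('intrinsics','R','t')};d=z['d'];W=cloud(c,d)
s=observe();R=Ro.from_rotvec(s['tool_rot']).as_matrix();p=s['tool_pos']
m=(W[...,2]>.012)&(W[...,2]<.024);m[:,:225]=0
G=(W-p)@R*1e3
for v in range(124,216,8):
    u=np.nonzero(m[v])[0]
    u=u[u<300]
    if len(u):
        X=onplane(c,u.min(),v,.0175)-p;print(v,u.min(),(R.T@X*1e3).round(1)[:2],end=' ')
E
```

```text
23.8 [0.4497 0.1141 0.0399] yaw -15.53 F tool [-0.12 -5.35  0.66] T tool [ 1.019 -0.232  0.168]
from small-seated: along tool x 79.78, y 4.88
124 235 [ 58.  -12.5] 132 235 [ 53.8 -12.5] 140 236 [ 49.7 -12.1] 148 236 [ 45.5 -12.1] 156 236 [ 41.2 -12.2] 164 236 [ 36.9 -12.3] 172 236 [ 32.5 -12.3] 180 236 [ 28.1 -12.4] 188 236 [ 23.6 -12.5] 196 236 [ 19.1 -12.5] 204 236 [ 14.5 -12.6] 212 236 [  9.9 -12.7]
```

Call:
{"op": "drive_tool", "data": {
  "motion": [
    [0,-0.2,0.4,0,0],
    [0,-0.3,0.8,0,0],
    [0,-0.3,0.8,0,0]
  ]
}}

```text
clock: 24.22
tool_pos: [0.4497, 0.1141, 0.0394]
tool_rot: [-2.501, -1.901, 0.0]
ft_force: [-5.1, 1.0, 1.6]
grip_width: 0.0118
grip_force: 50.0
```

```bash
python3 look.py
```

```text
24.225 [0.4497 0.1141 0.0394] yaw -15.53 F tool [-0.37 -5.24 -1.61] T tool [ 1.037 -0.434  0.212]
from small-seated: along tool x 79.86, y 4.86
```

Call:
{"op": "drive_tool", "data": {
  "motion": [
    [0,-0.15,0.2,0,0],
    [0,-0.3,0.2,0,0],
    [0,-0.3,0.2,0,0]
  ]
}}

```text
clock: 24.6
tool_pos: [0.4496, 0.1141, 0.0392]
tool_rot: [2.501, 1.901, 0.0]
ft_force: [-5.7, 0.1, 1.7]
grip_width: 0.0119
grip_force: 50.0
```

```bash
python3 look.py
```

```text
24.6 [0.4496 0.1141 0.0392] yaw -15.53 F tool [-1.43 -5.54 -1.71] T tool [ 0.854 -0.483  0.227]
from small-seated: along tool x 79.85, y 4.84
```

Call:
{"op": "drive_tool", "data": {
  "motion": [
    [0,-0.2,0,0,0],
    [0,-0.3,0,0,0],
    [0,-0.3,0,0,0]
  ]
}}

```text
clock: 24.98
tool_pos: [0.4496, 0.1141, 0.0392]
tool_rot: [2.501, 1.901, 0.001]
ft_force: [-2.4, -0.5, 1.1]
grip_width: 0.0119
grip_force: 50.0
```

```bash
python3 look.py
```

```text
24.975 [0.4496 0.1141 0.0392] yaw -15.53 F tool [-1.16 -2.12 -1.07] T tool [ 0.412 -0.462  0.222]
from small-seated: along tool x 79.84, y 4.80
```

Light residual push of 2 N, with the gauge on the mat. I'll release slowly: lower the grip force first, then open a little.

Call:
{"op": "drive_tool", "data": {
  "motion": [
    [0,0,0,0,0],
    [0,0,0,0,0],
    [0,0,0,0,0]
  ],
  "force": 5
}}

```text
clock: 25.35
tool_pos: [0.4496, 0.1142, 0.0392]
tool_rot: [2.501, 1.901, 0.001]
ft_force: [-0.9, -0.6, 0.3]
grip_width: 0.012
grip_force: 5.0
```

Call:
{"op": "drive_tool", "data": {
  "motion": [
    [0,0,0,0,0.14],
    [0,0,0,0,0.16],
    [0,0,0,0,0.2],
    [0,0,0,0,0.25],
    [0,0,0,0,0.35],
    [0,0,0,0,0.35],
    [0,0,0,0,0.35]
  ]
}}

```text
clock: 26.22
tool_pos: [0.4492, 0.1142, 0.039]
tool_rot: [-2.501, -1.901, 0.0]
ft_force: [-0.5, -0.6, -0.4]
grip_width: 0.0326
grip_force: 0.0
```

```bash
python3 look.py
```

```text
26.225 [0.4492 0.1142 0.039 ] yaw -15.53 F tool [-0.75 -0.28  0.43] T tool [ 0.094 -0.113  0.002]
from small-seated: along tool x 79.84, y 4.42
```

Call:
{"op": "drive_tool", "data": {
  "motion": [
    [0,0,-5,0,0.35],
    [0,0,-20,0,0.35],
    [0,0,-50,0,0.35],
    [10,0,-90,0,0.4],
    [25,0,-120,0,0.5],
    [40,0,-140,0,0.5],
    [40,0,-140,0,0.5],
    [40,0,-140,0,0.5]
  ]
}}

```text
clock: 27.22
tool_pos: [0.4595, 0.1524, 0.1785]
tool_rot: [-2.501, -1.901, 0.001]
ft_force: [-0.1, 0.3, -0.7]
grip_width: 0.0463
grip_force: 0.0
```

```bash
python3 look.py w8; python3 - <<'E'
from h import *
z=np.load("w8.npz");c={k:z[k] for k in('intrinsics','R','t')};print(pix(c,[.449,.114,.064]),pix(c,[.4693,.0682,.026]))
u,v=map(int,pix(c,[.465,.08,.026]));im=z['im'][v-80:v+80,u-100:u+100,::-1];cv2.imwrite("pics/w8c.png",cv2.resize(im,None,fx=4,fy=3.75,interpolation=cv2.INTER_CUBIC));print(u,v)
W=cloud(c,z['d']);i=z['im'].astype(int)
m=((i[...,0]>2*i[...,1])&(W[...,2]>.058)&(W[...,2]<.072)).astype(np.uint8)
n,l,st,ce=cv2.connectedComponentsWithStats(m);k=1+np.argmax(st[1:,4]);print(st[k])
def rect(mm,h):
    vs,us=np.nonzero(mm);P=np.array([onplane(c,a,b,h)[:2] for a,b in zip(us,vs)]);return cv2.minAreaRect((P*1e4).astype(np.float32))
print("grip",rect(l==k,.0647),np.median(W[l==k][:,2]))
m=((W[...,2]>.022)&(W[...,2]<.032)&(i[...,0]<2*i[...,1])).astype(np.uint8);m[:,:u-20]=0;m[:,u+110:]=0;m[270:]=0
n,l,st,ce=cv2.connectedComponentsWithStats(m);k=1+np.argmax(st[1:,4]);print(st[k],rect(l==k,.026))
E
```

```text
27.225 [0.4595 0.1524 0.1785] yaw -15.51 F tool [ 0.26 -0.13  0.66] T tool [ 0.015 -0.086 -0.02 ]
from small-seated: along tool x 119.30, y 4.10
[258.80097099 234.00932304] [290.39243968 256.07334096]
283 246
[ 252  178   15   87 1208]
grip ((4519.56884765625, 1244.05810546875), (775.3101196289062, 117.65359497070312), 74.25568389892578) 0.06455984065021522
[328 221  27  31 185] ((5253.37060546875, 763.7720336914062), (61.63151168823242, 413.2973937988281), 26.123598098754883)
```

View pics/w8c.png

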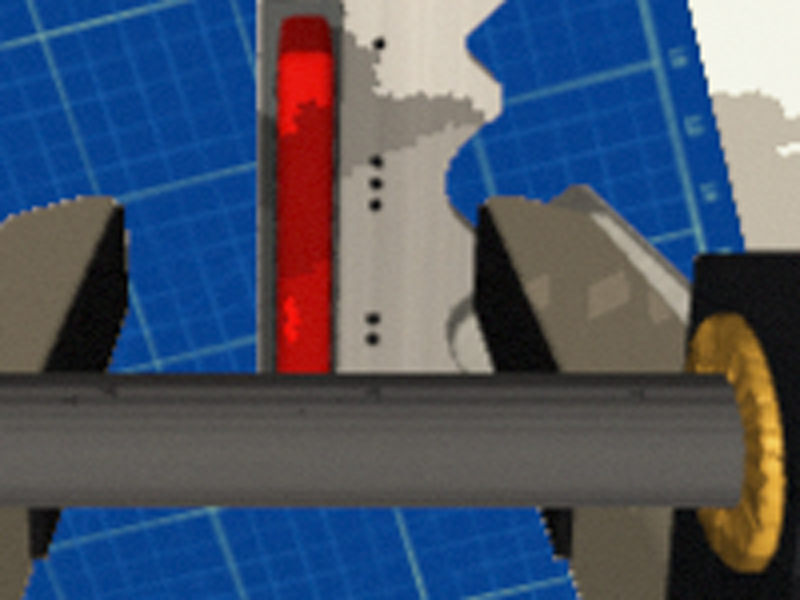

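The two-dot notch is on the block corner at (460,335). I've used all the pictures, so the last check is numeric, from an unobstructed view.

Call:
{"op": "drive_tool", "data": {
  "motion": [
    [20,0,-10,0,0.5],
    [50,0,-30,0,0.5],
    [70,0,-50,0,0.5],
    [70,0,-50,0,0.5],
    [70,0,-50,0,0.5]
  ]
}}

```text
clock: 27.9
tool_pos: [0.4779, 0.2192, 0.2273]
tool_rot: [-2.501, -1.9, 0.004]
ft_force: [-0.8, 0.0, -0.5]
grip_width: 0.0464
grip_force: 0.0
```

```bash
python3 look.py w9; python3 - <<'E'
from h import *
z=np.load("w9.npz");c={k:z[k] for k in('intrinsics','R','t')};W=cloud(c,z['d']);i=z['im'].astype(int)
def big(m):
    n,l,st,ce=cv2.connectedComponentsWithStats(m.astype(np.uint8));k=1+np.argmax(st[1:,4]);print(st[k]);return l==k
def rect(mm,h):
    vs,us=np.nonzero(mm);P=np.array([onplane(c,a,b,h)[:2] for a,b in zip(us,vs)]);r=cv2.minAreaRect((P*1e4).astype(np.float32));print(np.array(r[0])/10,np.array(r[1])/10,r[2]);return P,r
g=big((i[...,0]>2*i[...,1])&(W[...,2]>.058)&(W[...,2]<.072));print("grip z",np.median(W[g][:,2]));_,rg=rect(g,.0647)
b=big((W[...,2]>.0225)&(W[...,2]<.031)&(i.max(2)-i.min(2)<60)&(np.hypot(W[...,0]-.5075,W[...,1]-.0575)<.05));P,rb=rect(b,.026)
B=cv2.boxPoints(rb)/1e4;o=B[B[:,0].argmin()]
a=np.radians(-15.53);R=np.array([[np.cos(a),-np.sin(a)],[np.sin(a),np.cos(a)]]);G=np.array(rg[0])/1e4
print("corner",o,"in gauge frame from grip",(R.T@(o-G)*1e3).round(1),"expect 32.4,-38")
pl=(W[...,2]>.0125)&(W[...,2]<.0205)&(np.hypot(W[...,0]-G[0],W[...,1]-G[1])<.06)
w=W[pl];A=np.c_[w[:,:2],np.ones(len(w))];f=np.linalg.lstsq(A,w[:,2],rcond=None)[0];print("plate z",np.median(w[:,2]),"tilt",f[:2],len(w))
E
```

```text
27.9 [0.4779 0.2192 0.2273] yaw -15.54 F tool [-0.2  -0.77  0.52] T tool [ 0.11  -0.149  0.014]
from small-seated: along tool x 188.64, y 3.92
[254 233  11  32 348]
grip z 0.06448660979275651
[458.00786133 146.59122314] [34.49659729 10.43990326] 74.54113006591797
[296 301  28  18 261]
[494.81772461  40.01292419] [17.34653778 37.42789307] 29.41864776611328
corner [0.4780708  0.05205358] in gauge frame from grip [ 44.6 -85.7] expect 32.4,-38
plate z 0.017049466942461605 tilt [-0.03071575  0.00452551] 2011
```

Call:
{"op": "drive_tool", "data": {
  "motion": [
    [-30,0,0,0,0.5],
    [-75,0,-10,0,0.7],
    [-115,0,-20,0,1],
    [-135,0,-30,0,1],
    [-135,0,-30,0,1],
    [-135,0,-30,0,1],
    [-135,0,-30,0,1]
  ]
}}

```text
clock: 28.82
tool_pos: [0.4422, 0.0907, 0.2581]
tool_rot: [-2.5, -1.901, 0.002]
ft_force: [0.4, -0.2, -0.0]
grip_width: 0.0926
grip_force: 0.0
```

```bash
python3 look.py w10; python3 - <<'E'
from h import *
z=np.load("w10.npz");c={k:z[k] for k in('intrinsics','R','t')};W=cloud(c,z['d']);i=z['im'].astype(int)
def big(m):
    n,l,st,ce=cv2.connectedComponentsWithStats(m.astype(np.uint8));k=1+np.argmax(st[1:,4]);print(st[k]);return l==k
def rect(mm,h):
    vs,us=np.nonzero(mm);P=np.array([onplane(c,a,b,h)[:2] for a,b in zip(us,vs)]);r=cv2.minAreaRect((P*1e4).astype(np.float32));print(np.array(r[0])/10,np.array(r[1])/10,r[2]);return P,r
g=big((i[...,0]>2*i[...,1])&(W[...,2]>.058)&(W[...,2]<.072));print("grip z",np.median(W[g][:,2]));_,rg=rect(g,.0647)
b=big((W[...,2]>.0225)&(W[...,2]<.031)&(i.max(2)-i.min(2)<60)&(np.hypot(W[...,0]-.5075,W[...,1]-.0575)<.05));P,rb=rect(b,.026)
B=cv2.boxPoints(rb)/1e4;o=B[B[:,0].argmin()]
a=np.radians(-15.53);R=np.array([[np.cos(a),-np.sin(a)],[np.sin(a),np.cos(a)]]);G=np.array(rg[0])/1e4
print("corner",o,"in gauge frame from grip",(R.T@(o-G)*1e3).round(1),"expect 32.4,-38")
pl=(W[...,2]>.0125)&(W[...,2]<.0205)&(np.hypot(W[...,0]-G[0],W[...,1]-G[1])<.06)
w=W[pl];A=np.c_[w[:,:2],np.ones(len(w))];f=np.linalg.lstsq(A,w[:,2],rcond=None)[0];print("plate z",np.median(w[:,2]),"tilt",f[:2],len(w))
E
```

```text
28.825 [0.4422 0.0907 0.2581] yaw -15.49 F tool [-0.07  0.47  0.01] T tool [ 0.034 -0.074 -0.012]
from small-seated: along tool x 55.27, y 4.01
[ 253  102   12   94 1054]
grip z 0.06455438225885882
[448.31728516 112.79342041] [97.70606079 11.87489624] 74.32659149169922
[ 290  147   60   61 2130]
[507.00932617  57.36356812] [55.34182129 56.39411621] 29.49259376525879
corner [0.46904227 0.06828415] in gauge frame from grip [ 31.9 -37.3] expect 32.4,-38
plate z 0.017036806894895923 tilt [-0.0296702   0.00838994] 3116
```

```bash
python3 - <<'E'
from h import *
z=np.load("w10.npz");c={k:z[k] for k in('intrinsics','R','t')};W=cloud(c,z['d'])
a=np.radians(-15.6);R=np.array([[np.cos(a),-np.sin(a)],[np.sin(a),np.cos(a)]]);G=(W[...,:2]-[.4483,.1128])@R*1e3
def fit(m,lab):
    w=W[m];A=np.c_[G[m]/1e3,np.ones(len(w))];f=np.linalg.lstsq(A,w[:,2],rcond=None)[0];print(lab,f,len(w),np.std(w[:,2]-A@f))
fit((G[...,0]>14)&(G[...,0]<26)&(abs(G[...,1])<52)&(W[...,2]<.022)&(W[...,2]>.010),"plate")
fit((G[...,0]>-60)&(G[...,0]<-22)&(abs(G[...,1])<52)&(W[...,2]<.01),"mat")
m=(abs(G[...,0]+10)<1.5)&(abs(G[...,1])<50)&(W[...,2]<.022);print("back strip z",np.median(W[m][:,2]))
m=(abs(G[...,0]-24)<3)&(abs(G[...,1])<50);print("front strip z",np.median(W[m][:,2]))
E
```

```text
plate [-0.0094863   0.00068038  0.01708361] 886 0.0008132258525879272
mat [-0.00244692 -0.00027219  0.00312864] 2593 0.0008092483462596644
back strip z 0.018952361318673547
front strip z 0.3551790811913929
```

The gauge lies flat (tilt about 0.01 rad, underside on the mat). Its notch is within measurement error of flush, and the robot is clear of everything.

```bash
python3 -c "
from station import *
print(hand_in())"
```

```text
the job is handed in; nothing more can be done
None
```

The medium notch fits: the small one sat flush, the large one stopped about 2 mm short, and the gauge now lies flat on the mat with its medium notch seated on the corner (checked to about 1 mm); the job is handed in, with no verdict shown.

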